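# Clear the test stand and press a printed gear home in its sprung hub

### The job

With the scraper block in the gripper, sweep the three printed scraps off the dark deck of the gear test stand into the tray behind it, never touching the scraps with the fingers, and stand the scraper upright on the open bench again. Then take the wider of the two printed gears, turn it until the splines of its stem mesh with the stand's hub, and slide it fully home against the spring, its disc flat on the deck. Leave all else on the bench alone, and finish while still holding the gear pressed home: the spring throws it out again if you let go.

Things in the scene. Friction and masses are not known exactly. Their poses are not given: they have to be found in the camera images.
- stand: Gear test stand, fixed: grey sides, flat dark deck 60 mm above the bench, its top free of fittings but for the hub. Origin on the bench straight below the hub's axis, z up. Deck from x = -110 mm (near the robot) to x = +80 mm (open far edge, tray beyond), y within +-98 mm. Side rims along both y edges, 8 mm wide, 8 mm high: 180 mm free between them; no rim at the x ends.
- tray (a point): Middle of the catch tray's floor, 8 mm above the bench. Aluminium tray on the stand's far side, from x = +80 to +170 mm in the stand's frame, as wide as the stand, walls 40 mm above the bench.
- plug_top (a point): Top of a round brass plug, 17 mm in diameter, in the middle of the hub, level with it. It sits on a spring and is pushed down by the gear's stem: 3 N at rest, about 9 N with the gear home. A gear that is let go pops up again.
- hub_face (a point): Centre of the steel hub's upper face, 59.5 mm above the bench, z up. Ring, 48 mm outside, 33 mm bore with six inward teeth 60 deg apart, 4 mm wide, 22 mm clear between facing tips. The point's x axis points at the middle of a GAP between teeth (gaps at 0, 60, 120 deg ... from it). Braked: slips only above 0.5 N m. Its angle to the stand varies.
- gear_wide: Wider yellow printed gear: disc 90 mm, 8 mm thick, 0.12 kg. Origin: centre of the disc's underside, z up; 40 mm above the bench at the start (stem down in a holder, any yaw), 60 mm when home. On top a grip block 44 (gear x) by 28 mm (gear y), from 8 to 50 mm above the origin. Its stem is told under point stem_tip.
- stem_tip (a point): Lower end of the wide gear's stem, 26 mm below the disc. Core 18 mm in diameter with six splines 60 deg apart, 4.5 mm wide, 29 mm over the tips; the axes are the gear's and one spline points along x (long way of the grip block). Lowest 4 mm tapered. Play in the hub when meshed: about 1.5 mm, 7 deg.
- gear_small: Bystander, loose, leave it alone. The narrower printed gear, disc 62 mm in diameter, same stem and grip block, standing in the other holder.
- holder_a: Fixed grey ring, 52 mm outside, 38 mm bore, 40 mm high, origin at its foot, which carries the wide gear at the start; lift the gear straight up by 35 mm to clear it.
- holder_b: The same ring under the small gear.
- scraper: Scraper block, loose, 0.2 kg: a black base 28 mm (x) by 140 mm (y) by 20 mm high with a wooden grip 24 mm (x) by 80 mm (y) on top, from 20 to 66 mm above the foot. Origin at the centre of its underside, z up. Stands upright on the bench at the start. Its long lower edge is the scraping edge; either long side can lead.
- scrap_0: Loose yellow printed scrap lying on the deck (a 20 mm square, 14 mm high, with a short stub), 12 g. Origin at the centre of its underside.
- scrap_1: Loose yellow printed scrap lying on the deck (an L of about 26 x 20 mm, 13 mm high), 12 g. Origin at the centre of its underside.
- scrap_2: Loose yellow printed scrap lying on the deck (a bar 28 x 14 mm, 12 mm high), 12 g. Origin at the centre of its underside.
- printed_wrench: Bystander, loose, leave it alone. Yellow printed adjustable wrench lying flat, about 190 x 62 mm, 14 mm high. Origin near its middle.
- glue_jar: Bystander, loose, leave it alone. Jar 60 mm in diameter, 75 mm high. Origin under its centre.
- tape_roll: Bystander, loose, leave it alone. Roll of tape, 90 mm in diameter, 24 mm high. Origin under its centre.
- screwdriver: Bystander, loose, leave it alone. Screwdriver lying on the bench, about 200 mm long. Origin near its middle.
- filament_spool: Bystander, loose, leave it alone. Full spool lying flat, 170 mm in diameter, 60 mm high. Origin under its centre.
- nozzle_cup: Bystander, loose, leave it alone. Open cup 70 mm in diameter, 80 mm high. Origin under its centre.

How it is judged (in metres and radians):
On the way, in this order (a step that is already met when the one before it is completed fails the run):
1. all three scraps are in the catch tray, the scraper still in the gripper (x of scrap_0 in the frame of stand between 0.078 and 0.17 m and y of scrap_0 in the frame of stand between -0.1 and 0.1 m and height (world z) of each of scrap_0, scrap_1, scrap_2 below 0.045 m and x of scrap_1 in the frame of stand between 0.078 and 0.17 m and y of scrap_1 in the frame of stand between -0.1 and 0.1 m and x of scrap_2 in the frame of stand between 0.078 and 0.17 m and y of scrap_2 in the frame of stand between -0.1 and 0.1 m and contact force between the fingers and scraper above 1 N), for 0.2 s.
2. the scraper stands upright on the bench, released (height (world z) of scraper below 0.006 m and angle between scraper's own z axis and vertical below 0.1 rad and linear speed of scraper below 0.03 m/s and contact force between the fingers and scraper below 0.3 N), for 0.2 s.
At the end, for the whole second after the job is handed in: Wide gear meshed in the hub: disc within 3 mm of the deck, 4 mm of the axis, 0.06 rad of upright, still, held by the gripper (over 4 N). All scraps in the tray, below 45 mm. Scraper upright on the bench, released (all of step 2 and z of gear_wide in the frame of stand between 0.055 and 0.063 m and horizontal distance between gear_wide and hub_face below 0.004 m and angle between gear_wide's own z axis and vertical below 0.06 rad and contact force between the fingers and gear_wide above 4 N and linear speed of gear_wide below 0.02 m/s and x of scrap_0 in the frame of stand between 0.078 and 0.17 m and y of scrap_0 in the frame of stand between -0.1 and 0.1 m and height (world z) of each of scrap_0, scrap_1, scrap_2 below 0.045 m and x of scrap_1 in the frame of stand between 0.078 and 0.17 m and y of scrap_1 in the frame of stand between -0.1 and 0.1 m and x of scrap_2 in the frame of stand between 0.078 and 0.17 m and y of scrap_2 in the frame of stand between -0.1 and 0.1 m); the arm keeps its last pose, push and grip.
It fails at once if a finger pushes a scrap (contact force between the fingers and scrap_0 above 1 N or contact force between the fingers and scrap_1 above 1 N or contact force between the fingers and scrap_2 above 1 N).
It fails at once if a bystander is displaced by more than 40 mm (distance of any of gear_small, printed_wrench, glue_jar, tape_roll, screwdriver, filament_spool, nozzle_cup from where it was at the start of the episode above 0.04 m).
It also fails if it takes over 58 s, if anything falls off the work surface, if the arm or the gripper's body presses on something with over 40 N, if the wrist force passes 120 N, or if a joint passes its speed limit or range.

### The arm

A 6-joint arm with a two-finger parallel gripper is mounted at the origin on the work surface. World frame = base frame: x ahead of the robot, y to its left, z up, the work surface at z = 0. Lengths are in m, angles in degrees, forces in N, time in s.
With the tool pointing down it reaches from about 0.3 to 0.875 m from the base axis. Payload 6.4 kg.
Tool frame: the origin (TCP) lies at the very end of the fingers, on their centre line; the grasp point (between the pads) lies 19 mm behind it; z points along the fingers, y is the line along which they close (so a half turn about z gives the same grasp; the last joint's range is limited). The gripper opens to 85 mm and grips with 20 to 120 N. Pads are 22 mm wide; open, the fingers measure 114 mm over their backs; the gripper's body (76 mm by 85 mm) begins 54 mm behind the grasp point. The pads swing forward as they close: fully open they stand 13 mm farther back than shut.
Start: joints at [-85.273, 10.359, 92.074, -0, 77.567, -11.82], TCP at [0.164, -0.551, 0.231] pointing down, gripper open.
Joint ranges: [-171.53, 171.53], [-51.25, 118.39], [17.06, 147.69], [-65.23, 245.23], [0, 150.52], [-178.68, 178.68]. Speed limits (degrees/s): [147.25, 147.25, 172.46, 180, 180, 180].

### API

Orientations are given as [roll, pitch, yaw] about the fixed x, y, z axes, in that order (R = Rz(yaw) Ry(pitch) Rx(roll)).
In Python, from station import r gives the robot as it stands.
- The arm moves only by the tool shift_gripper, called after "Request:" by a JSON object that holds its "fn" and its "kwargs", one argument or row to a line. Schema: {"type":"object","properties":{"plan":{"type":"array","items":{"type":"array","items":{"type":"array","items":{"type":"number"},"minItems":7,"maxItems":7},"minItems":1,"maxItems":20},"minItems":1,"maxItems":1},"force":{"type":"number"},"only":{"type":"string"},"quiet":{"type":"boolean"},"lines":{"type":"string"}},"required":["plan"],"additionalProperties":false}. plan is a list that holds a single list of rows (three levels of brackets), with 1 to 20 rows, each of 7 numbers: the finger opening in m, then dx, dy, dz in m, then a rotation vector rx, ry, rz in degrees; each row shifts and turns the commanded pose from where the row before left it, along the tool's axes as they then stand; what a row does not reach is not made up. A row lasts 1/12 s, in which the tool goes at most 0.0417 m and 7.16 degrees, less where a joint would pass 70% of its speed; a pose out of reach is approached as far as the arm can. The fingers move at their own pace and stop on an object; force is the grip in N (left out, the last holds). Time passes only in rows, so rows that do not move let the fingers close. The tool returns the time, the measured TCP pose, the force, the opening and the grip force at its end. only (a regular expression) keeps the lines of the reply that match it, lines (a string "A,B") keeps lines A to B, and quiet returns only ok. Input that does not fit is refused with a message, and nothing moves.
- r.get_obs(): the state, without advancing time (a new reading comes with each control period).
- r.capture(name): name is "side" or "top"; returns a dict with "image" (400x640x3 uint8, red, green, blue), "fx", "fy", "cx", "cy" (pixels), "world_to_cam" (4x4, takes a point from world to camera coordinates). Camera axes: x right, y down, z forward; pixel columns grow to the right and rows downward; lengths in m; the calibration is good to about 2 mm. A picture is of the moment at which its call begins. There is no depth.
- r.close_job(): hands the job in; it is judged then, once.
The state is a dict: "t": time; "qpos": joint angles; "joint_vel": joint speeds; "joint_torque": joint torques, N m; "eef_pos": TCP position; "tcp_rot": TCP orientation; "contact_force": force on the tool from outside, world axes, zero at the start; "ft_torque": the same for the moment, N m; "grip_width": finger opening in m; "gripper_force": force on a finger pad.
Only numpy, scipy, OpenCV 4.12 (cv2) and the standard library are available. Lean on these libraries where they do the work, as an engineer would, in place of code of your own. Each camera call takes 0.05 s, during which the arm holds its last target. There are 200 camera calls.

## Working session

There is one attempt and no reset: what is moved stays moved. The work goes in short steps, Python scripts to look and compute and a tool call to move; the robot and the scene stay as the last step left them, time stands still between calls to the robot, and variables do not carry over. Pictures are saved under pics/ and viewed, at most 10 in all, crops included, and the job is handed in when it is done.

```bash
ls; mkdir -p pics; cat > h.py <<'E'
import numpy as np,cv2
from station import r
def cap(n,f=None):
    c=r.capture(n)
    if f: cv2.imwrite('pics/'+f,c['image'][:,:,::-1])
    return c
def ray(c,u,v):
    W=np.array(c['world_to_cam']);R=W[:3,:3];o=-R.T@W[:3,3]
    return o,R.T@np.array([(u-c['cx'])/c['fx'],(v-c['cy'])/c['fy'],1])
def pl(c,u,v,z):
    o,d=ray(c,u,v);return o+d*(z-o[2])/d[2]
def pr(c,p):
    W=np.array(c['world_to_cam']);q=W[:3,:3]@np.array(p)+W[:3,3]
    return c['fx']*q[0]/q[2]+c['cx'],c['fy']*q[1]/q[2]+c['cy']
E
python3 - <<'E'
from h import *
for n in('top','side'):
    c=cap(n,n+'0.png');print(n,c['fx'],c['cx'],c['cy'],np.round(ray(c,320,200),3),np.round(c['world_to_cam'],3).tolist())
o=r.get_obs();print(o)
E
```

```text
pics
station.py
top 477.045416120978 319.03556496284506 200.1077471475603 [[ 0.327 -0.024  1.705]
 [ 0.126 -0.003 -0.992]] [[-0.029, -1.0, -0.003, -0.01], [-0.992, 0.029, -0.126, 0.54], [0.126, -0.001, -0.992, 1.65], [0.0, 0.0, 0.0, 1.0]]
side 465.0768978154143 313.47289051773583 198.5494240123557 [[-0.095  0.672  1.033]
 [ 0.46  -0.532 -0.711]] [[-0.732, -0.681, 0.017, 0.371], [-0.492, 0.511, -0.705, 0.339], [0.472, -0.524, -0.709, 1.13], [0.0, 0.0, 0.0, 1.0]]
{'t': 0.1, 'qpos': array([-8.52739673e+01,  1.03986658e+01,  9.21253281e+01,  2.25015604e-03,
        7.75681822e+01, -1.18212051e+01]), 'joint_vel': array([-0.0872446 , -0.15495377, -0.09149516, -0.01748037, -0.01793461,
       -0.03320043]), 'joint_torque': array([ 4.59996718e-04, -4.45876050e+01, -3.52239060e+01, -2.76186111e-04,
        4.08660999e-03,  6.16515138e-06]), 'eef_pos': array([ 0.16374011, -0.550679  ,  0.2304692 ]), 'tcp_rot': array([-1.79910229e+02, -2.10330465e-02,  1.65467351e+01]), 'contact_force': array([ 0.97701773, -0.37768075, -1.19837876]), 'ft_torque': array([0.05365068, 0.0219266 , 0.02024729]), 'gripper_force': 0.0, 'grip_width': 0.08573359050417059}
```

View pics/top0.png

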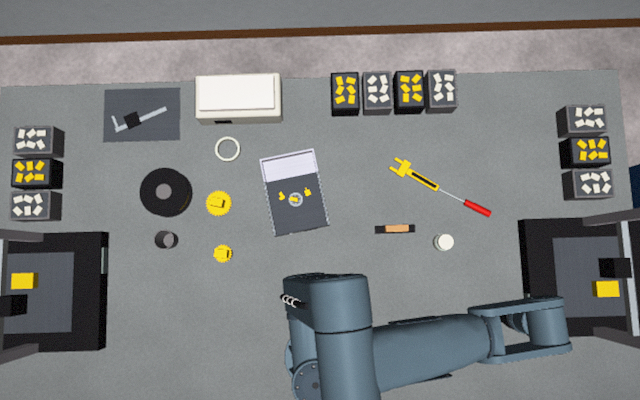

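View pics/side0.png

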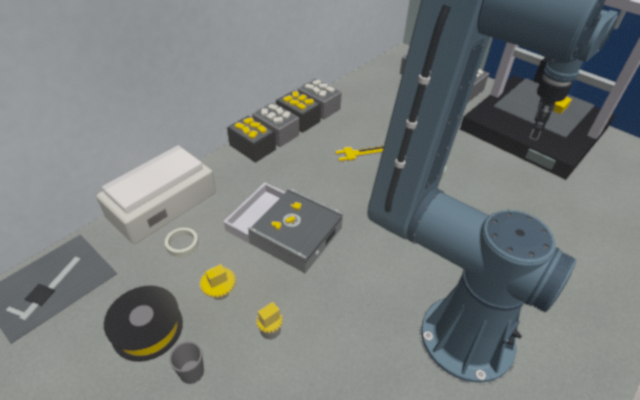

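Top view shows the stand at about (295,195) with the tray toward the top. The scraper is at (395,229), the wide gear at (218,203) and the small gear at (223,254). The scraps sit around the hub at (295,199). Next I'll enlarge these regions.

```bash
python3 - <<'E'
from h import *
a=cv2.imread('pics/top0.png');b=cv2.imread('pics/side0.png')
f=lambda im,x,y,w,h,s:cv2.resize(im[y:y+h,x:x+w],None,fx=s,fy=s,interpolation=cv2.INTER_CUBIC)
A=f(a,250,140,80,100,6);B=f(a,190,185,52,50,6)[:300]
C=f(a,370,215,53,30,6)[:180]
out=np.zeros((600,800,3),np.uint8);out[:,:480]=A;out[:300,484:796]=B;out[304:484,480:798]=C
cv2.imwrite('pics/c1.png',out)
S=f(b,190,180,160,120,5);cv2.imwrite('pics/c2.png',S)
E
```

```text
(no output)
```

View pics/c1.png

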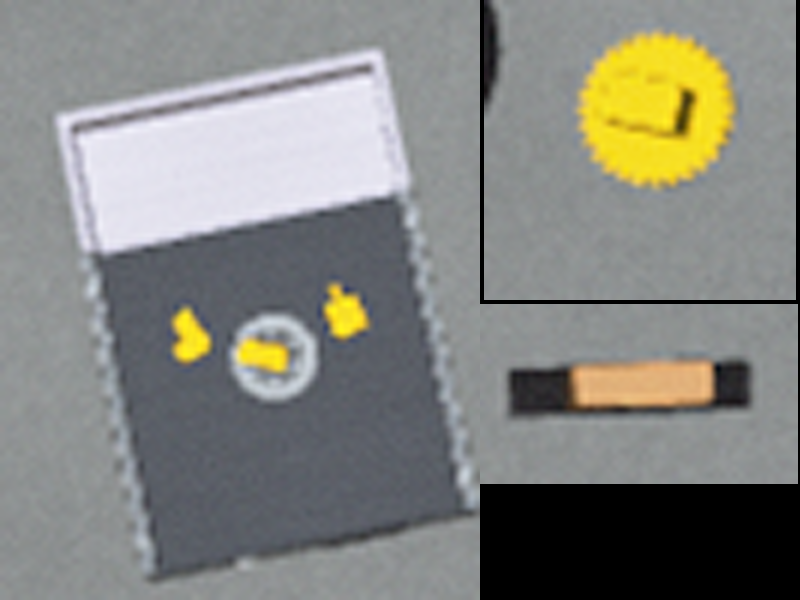

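View pics/c2.png

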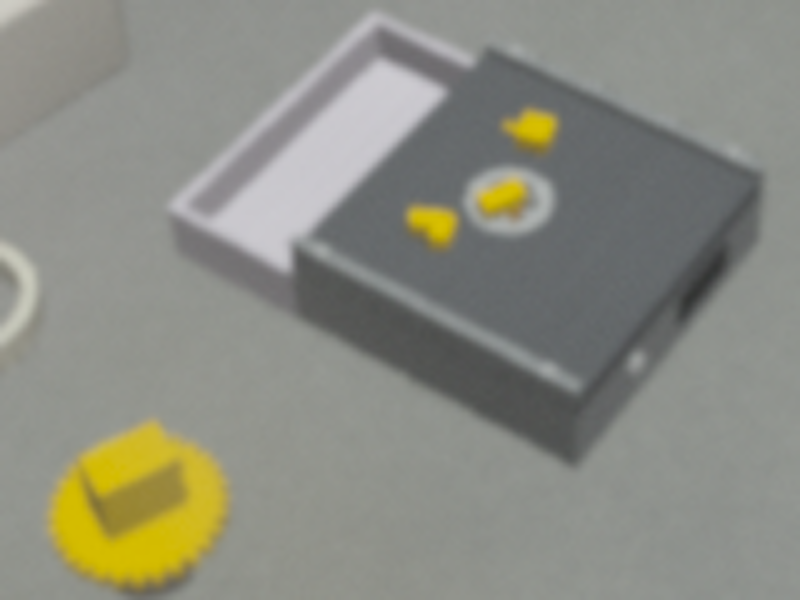

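Crops: deck corners in the top crop are near (95,250), (405,195), (480,510) and (150,578) at scale 6. The three scraps lie at and around the hub (275,357). The gear block's long way runs roughly left to right, and the scraper is nearly horizontal in the picture. Now to measure.

```bash
cat >> h.py <<'E'
def hsv(c): return cv2.cvtColor(c['image'],cv2.COLOR_RGB2HSV)
def blobs(m,box,amin=8):
    x,y,w,h=box;k=np.zeros_like(m);k[y:y+h,x:x+w]=m[y:y+h,x:x+w]
    return [q for q in cv2.findContours(k,cv2.RETR_EXTERNAL,cv2.CHAIN_APPROX_NONE)[0] if cv2.contourArea(q)>=amin]
def rect(c,q,z):
    P=np.array([pl(c,u,v,z)[:2] for u,v in q[:,0]],np.float32)*1000
    R=cv2.minAreaRect(P); b=cv2.boxPoints(R); e=[b[1]-b[0],b[2]-b[1]]
    L=max(e,key=np.linalg.norm)
    return np.round(R[0],1),np.round(sorted(map(np.linalg.norm,e)),1),round(float(np.degrees(np.arctan2(L[1],L[0]))),1),np.round(P.mean(0),1)
E
python3 - <<'E'
from h import *
c=cap('top');H=hsv(c)
print('wood',[rect(c,q,.066) for q in blobs(cv2.inRange(H,(5,70,120),(20,200,255)),(360,210,70,40))])
im=c['image'].astype(int)
print('scraper all',[rect(c,q,.02) for q in blobs(cv2.inRange(H,(0,0,0),(179,255,75))|cv2.inRange(H,(5,70,100),(20,200,255)),(360,215,65,30))])
Y=cv2.inRange(H,(20,130,100),(35,255,255))
print('scraps',[rect(c,q,.073) for q in blobs(Y,(260,170,65,60))])
print('gear',[ (rect(c,q,.048),) for q in blobs(Y,(195,180,45,40))])
print('smallgear',[ (rect(c,q,.048),) for q in blobs(Y,(205,235,40,40))])
D=cv2.inRange(H,(0,0,45),(179,255,115))
print('deckpix',H[215,300],H[160,290],H[199,289],H[230,250])
q=max(blobs(D,(255,145,80,100)),key=cv2.contourArea);print('deck',rect(c,q,.06))
# crop corners in full px
for u,v,z in((104,252,.06),(395,197,.06),(478,512,.06),(150,578,.06),(275,357,.0595),(58,115,.04),(378,50,.04)):
    print(np.round(pl(c,250+(u+.5)/6-.5,140+(v+.5)/6-.5,z),4))
g=cv2.cvtColor(cv2.imread('pics/top0.png'),cv2.COLOR_BGR2HSV);m=cv2.inRange(g,(20,100,30),(40,255,150));print([rect(c,q,.07) for q in blobs(m,(195,180,45,40),3)])
for n in('block',): print(H[198:210,206:232,2].tolist())
E
```

```text
wood [(array([ 432.6, -289.2]), array([24.1, 79.3], dtype=float32), 88.3, array([ 431.6, -289.2], dtype=float32))]
scraper all [(array([ 432.5, -289.4]), array([ 28. , 139.4], dtype=float32), -88.5, array([ 432.9, -289.4], dtype=float32))]
scraps [(array([540.9,  62.2]), array([13.9, 24.2], dtype=float32), 88.3, array([542. ,  62.2], dtype=float32)), (array([554.3, 103.4]), array([17.3, 24.5], dtype=float32), -1.1, array([553.3, 105. ], dtype=float32)), (array([565.7,  15. ]), array([20.7, 24.5], dtype=float32), -1.5, array([564.4,  15.4], dtype=float32))]
gear [((array([537.9, 326.5]), array([84.6, 87.9], dtype=float32), 88.3, array([537.1, 327.8], dtype=float32)),)]
smallgear [((array([361.7, 313. ]), array([58.7, 58.8], dtype=float32), 89.7, array([363.6, 312.7], dtype=float32)),)]
deckpix [111  32 105] [123  12 236] [ 24  78 228] [100   5 145]
deck (array([524.1,  52.4]), array([189.9, 193.3], dtype=float32), 10.2, array([520.9,  53.1], dtype=float32))
[0.6067 0.1544 0.06  ]
[ 0.6342 -0.0159  0.06  ]
[ 0.4487 -0.0585  0.06  ]
[0.4163 0.1309 0.06  ]
[0.5422 0.0563 0.0595]
[0.6932 
[... 1025 characters left out ...]
, 191, 247, 248, 246, 246, 244, 222, 163], [220, 247, 249, 244, 223, 189, 206, 224, 229, 228, 232, 238, 247, 250, 254, 227, 91, 103, 212, 251, 247, 247, 247, 247, 236, 185], [215, 244, 248, 247, 248, 245, 238, 228, 204, 202, 200, 205, 222, 228, 232, 196, 84, 122, 227, 251, 247, 246, 248, 236, 198, 180], [163, 228, 249, 248, 247, 247, 247, 248, 249, 250, 245, 234, 220, 200, 185, 181, 161, 176, 236, 249, 247, 247, 250, 232, 151, 129], [178, 228, 246, 248, 246, 247, 247, 247, 247, 247, 247, 248, 249, 250, 246, 241, 237, 235, 243, 247, 247, 248, 244, 230, 178, 137], [166, 181, 223, 247, 246, 246, 247, 246, 247, 247, 246, 246, 247, 247, 248, 248, 249, 247, 247, 247, 247, 249, 229, 154, 148, 150]]
```

Measurements agree with the sizes given: scraper 28x139 at (432.5,-289.3), yaw -1.6°; deck 190x193, yaw 10.2°. I'll rotate to yaw 88.4 while descending, then go above the scraper.

Request:
{"fn": "shift_gripper", "kwargs": {
  "plan": [
    [[0.085, 0, 0, 0.007, 0, 0, -7], [0.085, 0, 0, 0.007, 0, 0, -7], [0.085, 0, 0, 0.007, 0, 0, -7], [0.085, 0, 0, 0.007, 0, 0, -7], [0.085, 0, 0, 0.007, 0, 0, -7], [0.085, 0, 0, 0.007, 0, 0, -7], [0.085, 0, 0, 0.007, 0, 0, -7], [0.085, 0, 0, 0.007, 0, 0, -7], [0.085, 0, 0, 0.007, 0, 0, -7], [0.085, 0, 0, 0.007, 0, 0, -7], [0.085, 0, 0, 0.007, 0, 0, -1.9]]
  ],
  "force": 40
}}

```text
t: 1.07
eef_pos: [0.1637, -0.5509, 0.1536]
tcp_rot: [-180.0, -0.0, 88.8]
contact_force: [-0.2, -0.5, -0.3]
grip_width: 0.0852
gripper_force: 0.0
```

Request:
{"fn": "shift_gripper", "kwargs": {
  "plan": [
    [[0.085, 0.0269, 0.0261, 0, 0, 0, 0], [0.085, 0.0269, 0.0261, 0, 0, 0, 0], [0.085, 0.0269, 0.0261, 0, 0, 0, 0], [0.085, 0.0269, 0.0261, 0, 0, 0, 0], [0.085, 0.0269, 0.0261, 0, 0, 0, 0], [0.085, 0.0269, 0.0261, 0, 0, 0, 0], [0.085, 0.0269, 0.0261, 0, 0, 0, 0], [0.085, 0.0269, 0.0261, 0, 0, 0, 0], [0.085, 0.0269, 0.0261, 0, 0, 0, 0], [0.085, 0.0269, 0.0261, 0, 0, 0, 0], [0.085, 0, 0, 0, 0, 0, 0], [0.085, 0, 0, 0, 0, 0, 0]]
  ]
}}

```text
t: 2.07
eef_pos: [0.4329, -0.2877, 0.154]
tcp_rot: [-180.0, -0.0, 88.7]
contact_force: [0.1, -1.0, -0.3]
grip_width: 0.0849
gripper_force: 0.0
```

Request:
{"fn": "shift_gripper", "kwargs": {
  "plan": [
    [[0.085, -0.0015, 0, 0.03, 0, 0, 0], [0.085, 0, 0, 0.03, 0, 0, 0], [0.085, 0, 0, 0.03, 0, 0, 0], [0.085, 0, 0, 0.02, 0, 0, 0], [0.085, 0, 0, 0.01, 0, 0, 0], [0.02, 0, 0, 0, 0, 0, 0], [0.02, 0, 0, 0, 0, 0, 0], [0.02, 0, 0, 0, 0, 0, 0], [0.02, 0, 0, 0, 0, 0, 0], [0.02, 0, 0, 0, 0, 0, 0], [0.02, 0, 0, 0, 0, 0, 0]]
  ],
  "force": 60
}}

```text
t: 2.98
eef_pos: [0.4327, -0.2918, 0.0358]
tcp_rot: [179.9, 0.1, 88.5]
contact_force: [-2.0, 0.8, 6.7]
grip_width: 0.0227
gripper_force: 59.0
```

Request:
{"fn": "shift_gripper", "kwargs": {
  "plan": [
    [[0.02, 0, 0, -0.02, 0, 0, 0], [0.02, 0, 0, -0.03, 0, 0, 0], [0.02, 0, 0, -0.035, 0, 0, -5.7], [0.02, 0, 0, -0.035, 0, 0, -6], [0.02, 0.0359, 0.0097, 0, 0, 0, 0], [0.02, 0.0359, 0.0097, 0, 0, 0, 0], [0.02, 0.0359, 0.0097, 0, 0, 0, 0], [0.02, 0.0359, 0.0097, 0, 0, 0, 0], [0.02, 0.0359, 0.0097, 0, 0, 0, 0], [0.02, 0.0359, 0.0097, 0, 0, 0, 0], [0.02, 0.0359, 0.0097, 0, 0, 0, 0], [0.02, 0.0359, 0.0097, 0, 0, 0, 0], [0.02, 0.0359, 0.0097, 0, 0, 0, 0], [0.02, 0, 0, 0, 0, 0, 0], [0.02, 0, 0, 0, 0, 0, 0]]
  ]
}}

```text
t: 4.23
eef_pos: [0.4605, 0.0445, 0.1543]
tcp_rot: [-180.0, 0.0, 100.4]
contact_force: [0.1, -0.5, -2.4]
grip_width: 0.0232
gripper_force: 59.3
```

```bash
python3 - <<'E'
from h import *
c=cap('top','t1.png');s=cap('side','s1.png')
a=c['image'][130:250,230:350,::-1];b=s['image'][130:290,200:360,::-1]
o=np.zeros((400,800,3),np.uint8);o[:]=np.hstack([cv2.resize(a,(400,400)),cv2.resize(b,(400,400))]);cv2.imwrite('pics/c3.png',o)
E
```

```text
(no output)
```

View pics/c3.png

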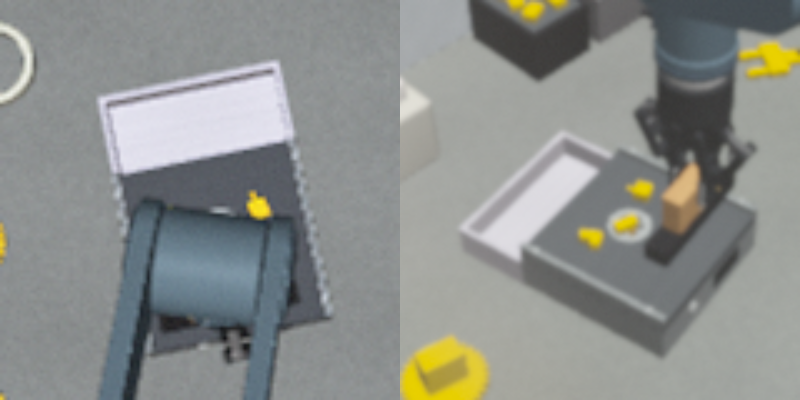

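The side crop shows the scraper held upright above the near half of the deck, with all scraps ahead of it: the L at (590,236), the bar at (626,223) and the square at (640,188). I'll lower it to just off the deck.

Request:
{"fn": "shift_gripper", "kwargs": {
  "plan": [
    [[0.02, 0, 0, 0.03, 0, 0, 0], [0.02, 0, 0, 0.018, 0, 0, 0], [0.02, 0, 0, 0.006, 0, 0, 0], [0.02, 0, 0, 0.002, 0, 0, 0], [0.02, 0, 0, 0, 0, 0, 0], [0.02, 0, 0, 0, 0, 0, 0]]
  ]
}}

```text
t: 4.83
eef_pos: [0.4619, 0.0418, 0.0993]
tcp_rot: [179.9, 0.0, 100.1]
contact_force: [-0.8, -0.6, -2.1]
grip_width: 0.023
gripper_force: 59.2
```

Request:
{"fn": "shift_gripper", "kwargs": {
  "plan": [
    [[0.02, 0, 0, 0.002, 0, 0, 0], [0.02, 0, 0.01, 0, 0, 0, 0], [0.02, 0, 0.014, 0, 0, 0, 0], [0.02, 0, 0.014, 0, 0, 0, 0], [0.02, 0, 0.014, 0, 0, 0, 0], [0.02, 0, 0.014, 0, 0, 0, 0], [0.02, 0, 0.014, 0, 0, 0, 0], [0.02, 0, 0.014, 0, 0, 0, 0], [0.02, 0, 0.014, 0, 0, 0, 0], [0.02, 0, 0.014, 0, 0, 0, 0], [0.02, 0, 0.014, 0, 0, 0, 0], [0.02, 0, 0.014, 0, 0, 0, 0], [0.02, 0, 0.014, 0, 0, 0, 0], [0.02, 0, 0.006, 0, 0, 0, 0], [0.02, 0, 0.005, 0, 0, 0, 0], [0.02, 0, 0, 0, 0, 0, 0], [0.02, 0, 0, 0, 0, 0, 0], [0.02, 0, 0, 0, 0, 0, 0]]
  ]
}}

```text
t: 6.33
eef_pos: [0.6326, 0.0734, 0.0961]
tcp_rot: [-180.0, -0.0, 100.1]
contact_force: [-0.2, 0.5, -2.8]
grip_width: 0.0235
gripper_force: 60.2
```

```bash
python3 - <<'E'
from h import *
s=cap('side','s2.png');c=cap('top','t2.png')
cv2.imwrite('pics/c4.png',np.hstack([cv2.resize(c['image'][130:250,230:350,::-1],(400,400)),cv2.resize(s['image'][130:290,200:360,::-1],(400,400))]))
E
```

```text
(no output)
```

View pics/c4.png

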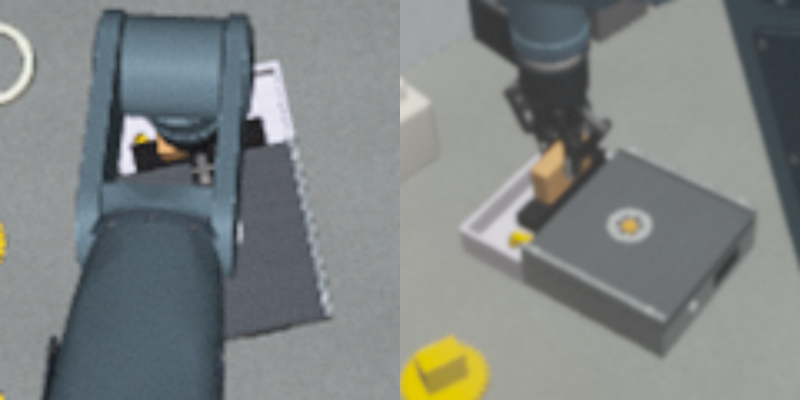

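Deck is clear and one scrap shows in the tray. I'll lift, carry the scraper back towards its place, then check the tray.

Request:
{"fn": "shift_gripper", "kwargs": {
  "plan": [
    [[0.02, 0, 0, -0.02, 0, 0, 0], [0.02, 0, 0, -0.03, 0, 0, 0], [0.02, 0, 0, -0.02, 0, 0, 0], [0.02, -0.0268, -0.0217, 0, 0, 0, 0], [0.02, -0.0268, -0.0217, 0, 0, 0, 0], [0.02, -0.0268, -0.0217, 0, 0, 0, 0], [0.02, -0.0268, -0.0217, 0, 0, 0, 0], [0.02, -0.0268, -0.0217, 0, 0, 0, 0], [0.02, -0.0268, -0.0217, 0, 0, 0, 0], [0.02, -0.0268, -0.0217, 0, 0, 0, 0], [0.02, -0.0268, -0.0217, 0, 0, 0, 0], [0.02, -0.0268, -0.0217, 0, 0, 0, 0], [0.02, -0.0268, -0.0217, 0, 0, 0, 0], [0.02, -0.0268, -0.0217, 0, 0, 0, 0], [0.02, -0.0268, -0.0217, 0, 0, 0, 0], [0.02, 0, 0, 0, 0, 0, 0], [0.02, 0, 0, 0, 0, 0, 0]]
  ]
}}

```text
t: 7.85
eef_pos: [0.4325, -0.2905, 0.1665]
tcp_rot: [180.0, 0.0, 99.9]
contact_force: [-1.0, 0.6, -2.6]
grip_width: 0.0231
gripper_force: 60.3
```

```bash
python3 - <<'E'
from h import *
s=cap('side','s3.png');c=cap('top','t3.png');H=hsv(c)
Y=cv2.inRange(H,(20,130,100),(35,255,255))
R=np.array([[np.cos(.178),np.sin(.178)],[-np.sin(.178),np.cos(.178)]])
for q in blobs(Y,(250,140,80,100)): k=rect(c,q,.016);print('scrap',k,'stand',R@(k[3]-[540.5,56]))
g=cv2.resize(c['image'][187:212,282:307,::-1],(400,400),interpolation=cv2.INTER_CUBIC)
g2=cv2.resize(s['image'][204:236,275:307,::-1],(400,400),interpolation=cv2.INTER_CUBIC)
cv2.imwrite('pics/c5.png',np.hstack([g,g2]))
E
```

```text
scrap (array([644.7, 135. ]), array([ 7.6, 23.3], dtype=float32), 43.2, array([644.7, 135. ], dtype=float32)) stand [116.54149032  59.30196942]
scrap (array([646.9,  21.7]), array([14.4, 18.3], dtype=float32), -1.4, array([645.1,  23.1], dtype=float32)) stand [ 97.12194913 -50.90080416]
scrap (array([656.7,  83. ]), array([11.5, 24.1], dtype=float32), -64.6, array([656.6,  83.3], dtype=float32)) stand [119.09935119   6.31181788]
```

View pics/c5.png

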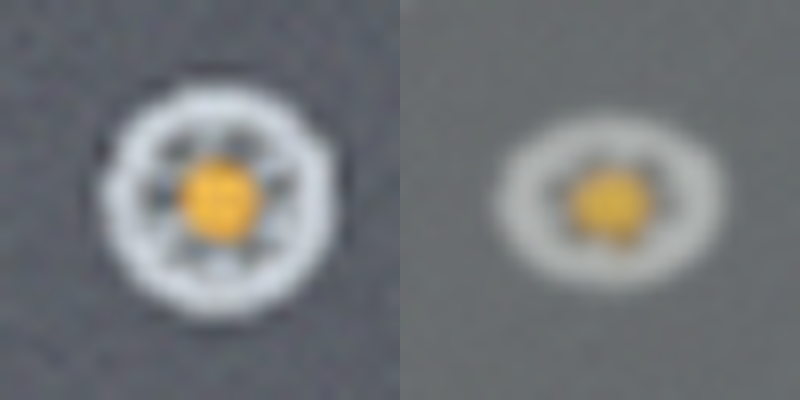

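Top crop: hub ring centred at about (220,198), brass plug in it, and six dark gaps at roughly 0, 60, 120° and so on. All three scraps are inside the tray (stand x 97 to 119 mm). Next I stand the scraper down.

Request:
{"fn": "shift_gripper", "kwargs": {
  "plan": [
    [[0.02, 0, 0, 0.04, 0, 0, 0], [0.02, 0, 0, 0.04, 0, 0, 0], [0.02, 0, 0, 0.03, 0, 0, 0], [0.02, 0, 0, 0.014, 0, 0, 0], [0.02, 0, 0, 0.003, 0, 0, 0], [0.02, 0, 0, 0.002, 0, 0, 0], [0.02, 0, 0, 0, 0, 0, 0], [0.02, 0, 0, 0, 0, 0, 0]]
  ]
}}

```text
t: 8.62
eef_pos: [0.4348, -0.2896, 0.0388]
tcp_rot: [179.9, 0.1, 100.2]
contact_force: [-0.5, 0.2, -2.0]
grip_width: 0.0231
gripper_force: 60.2
```

```bash
python3 - <<'E'
from h import *
R=[]
from math import *
cs={n:[cap(n) for _ in range(6)] for n in('top','side')}
for n in cs:
    c=cs[n][0];im=np.mean([k['image'] for k in cs[n]],0).astype(np.float32)
    g=im[:,:,2]
    H=cv2.cvtColor(im.astype(np.uint8),cv2.COLOR_RGB2HSV)
    box=(282,187,26,26) if n=='top' else (272,202,36,36)
    # ring outside: brighter than deck, fill
    x,y,w,h=box;sub=cv2.resize(im[y:y+h,x:x+w],None,fx=10,fy=10,interpolation=cv2.INTER_CUBIC)
    gr=sub.max(2).astype(np.float32);lo=np.median(gr[:30]);hi=np.percentile(gr,90)
    m=((gr>(lo+hi)/2)*255).astype(np.uint8)
    q=max(cv2.findContours(m,cv2.RETR_EXTERNAL,cv2.CHAIN_APPROX_NONE)[0],key=cv2.contourArea)[:,0]
    P=np.array([pl(c,x+(u+.5)/10-.5,y+(v+.5)/10-.5,.0595)[:2] for u,v in q],np.float32)*1000
    E=cv2.fitEllipse(P);print(n,'hub',np.round(E[0],2),np.round(E[1],1));ctr=np.array(E[0])/1000
    for rad in(.0115,.0125,.0135,.0145):
        t=np.radians(np.arange(360));uv=np.array([pr(c,(ctr[0]+rad*cos(a),ctr[1]+rad*sin(a),.0595)) for a in t],np.float32)
        v=cv2.remap(im,uv[None,:,0],uv[None,:,1],cv2.INTER_CUBIC)[0][:,2]
        F=np.fft.rfft(-v);print(rad,'gap',np.round(-np.degrees(np.angle(F[6]))/6%60,1),np.round(abs(F[[1,2,3,6]])/360,1))
E
```

```text
top hub [542.47  56.93] [49.8 50.3]
0.0115 gap 32.2 [ 3.3  2.6  3.4 10.4]
0.0125 gap 32.7 [ 5.   2.2  2.9 12.1]
0.0135 gap 33.2 [ 6.6  2.1  3.1 12.7]
0.0145 gap 33.4 [ 7.2  2.2  3.2 12.5]
side hub [540.96  56.25] [52.2 53.2]
0.0115 gap 32.9 [4.9 1.8 2.9 3.9]
0.0125 gap 32.5 [3.9 1.7 3.  4.3]
0.0135 gap 32.4 [2.7 1.5 2.7 4.6]
0.0145 gap 32.6 [2.  1.1 2.5 4.5]
```

Hub gap angle is about 32.8° (mod 60), centre about (541.7,56.6) mm, and the two views agree. Finishing the scraper placement, releasing, and rising.

Request:
{"fn": "shift_gripper", "kwargs": {
  "plan": [
    [[0.02, 0, 0, 0.001, 0, 0, 0], [0.02, 0, 0, 0.001, 0, 0, 0], [0.02, 0, 0, 0.001, 0, 0, 0], [0.02, 0, 0, 0, 0, 0, 0], [0.02, 0, 0, 0, 0, 0, 0]]
  ]
}}

```text
t: 9.63
eef_pos: [0.4336, -0.2891, 0.0359]
tcp_rot: [-180.0, -0.0, 100.2]
contact_force: [-6.4, 5.1, 14.3]
grip_width: 0.0234
gripper_force: 62.3
```

Request:
{"fn": "shift_gripper", "kwargs": {
  "plan": [
    [[0.085, 0, 0, 0, 0, 0, 0], [0.085, 0, 0, 0, 0, 0, 0], [0.085, 0, 0, 0, 0, 0, 0], [0.085, 0, 0, 0, 0, 0, 0], [0.085, 0, 0, 0, 0, 0, 0], [0.085, 0, 0, 0, 0, 0, 0], [0.085, 0, 0, -0.01, 0, 0, 0], [0.085, 0, 0, -0.03, 0, 0, 0], [0.085, 0, 0, -0.04, 0, 0, 0], [0.085, 0, 0, -0.04, 0, 0, 0], [0.085, 0, 0, -0.04, 0, 0, 0], [0.085, 0, 0, 0, 0, 0, 0]]
  ]
}}

```text
t: 10.63
eef_pos: [0.4371, -0.2926, 0.204]
tcp_rot: [179.5, 0.7, 100.2]
contact_force: [0.7, -1.4, 0.6]
grip_width: 0.085
gripper_force: 0.0
```

```bash
python3 - <<'E'
from h import *
for n,box in(('top',(192,178,54,52)),('side',(190,255,60,50))):
    K=[cap(n) for _ in range(6)];c=K[0];im=np.mean([k['image'] for k in K],0).astype(np.float32)
    x,y,w,h=box;sub=np.clip(cv2.resize(im[y:y+h,x:x+w],None,fx=10,fy=10,interpolation=cv2.INTER_CUBIC),0,255).astype(np.uint8)
    cv2.imwrite(f'pics/g_{n}.png',sub[:,:,::-1])
    H=cv2.cvtColor(sub,cv2.COLOR_RGB2HSV)
    m=cv2.inRange(H,(18,110,0),(38,255,255))
    q=max(cv2.findContours(m,cv2.RETR_EXTERNAL,cv2.CHAIN_APPROX_NONE)[0],key=cv2.contourArea)[:,0]
    P=np.array([pl(c,x+(u+.5)/10-.5,y+(v+.5)/10-.5,.048)[:2] for u,v in q],np.float32)*1000
    print(n,cv2.fitEllipse(P),cv2.minEnclosingCircle(P))
    d=cv2.inRange(H,(0,0,0),(179,255,170))&cv2.erode(m,np.ones((35,35)))
    for q in cv2.findContours(d,cv2.RETR_EXTERNAL,cv2.CHAIN_APPROX_NONE)[0]:
        if cv2.contourArea(q)>300: print('dark',cv2.minAreaRect(q))
a=cv2.imread('pics/g_top.png');b=cv2.imread('pics/g_side.png')
o=np.zeros((300,680,3),np.uint8);o=np.hstack([cv2.resize(a,(400,385)),cv2.resize(b,(400,385))[:,:]]);cv2.imwrite('pics/c6.png',o)
E
```

```text
top ((538.5296020507812, 327.0009460449219), (89.13252258300781, 89.833984375), 24.479459762573242) ((538.1851196289062, 327.22711181640625), 46.074188232421875)
dark ((313.760009765625, 258.2335205078125), (23.439022064208984, 76.90243530273438), 12.680383682250977)
side ((535.5245971679688, 327.2106628417969), (87.62578582763672, 95.7808837890625), 54.5060920715332) ((534.9248046875, 323.5493469238281), 50.79184341430664)
dark ((272.8229064941406, 253.60745239257812), (113.86740112304688, 191.91510009765625), 79.12648010253906)
```

View pics/c6.png

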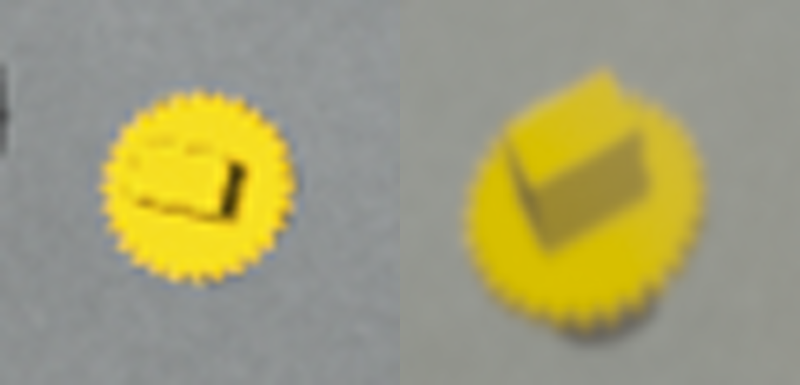

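Top crop: gear centre about (198,187), block's lower edge from (130,201) to (220,218). Side crop: block's top edges from (540,190) to (640,130) and from (510,130) to (605,72). From these I get the yaw.

```bash
python3 - <<'E'
from h import *
t=cap('top');s=cap('side')
T=lambda u,v:pl(t,192+u/400*54-.5,178+v/385*52-.5,.088)[:2]*1000
S=lambda u,v:pl(s,190+(u-400)/400*60-.5,255+v/385*50-.5,.090)[:2]*1000
for f,a,b in((T,(130,201),(220,218)),(T,(222,218),(239,163)),(S,(540,190),(640,130)),(S,(510,130),(605,72)),(S,(510,130),(540,190))):
    d=f(*b)-f(*a);print(np.round(f(*a)),np.round(f(*b)),np.linalg.norm(d),np.degrees(np.arctan2(d[1],d[0])))
print('S block ctr',(S(540,190)+S(605,72))/2)
H=hsv(t)
print('wood',[rect(t,q,.066) for q in blobs(cv2.inRange(H,(5,70,120),(20,200,255)),(360,210,70,40))])
o=r.get_obs();print(o['qpos'],o['eef_pos'],o['tcp_rot'])
E
```

```text
[528. 350.] [519. 309.] 42.4603091060749 -102.38954116329626
[519. 308.] [544. 300.] 26.549935546409245 -17.382609290644282
[525. 350.] [516. 310.] 40.71421842748281 -101.76424775990955
[551. 343.] [544. 305.] 39.415733749838765 -100.66917267570622
[551. 343.] [525. 350.] 27.194113308697094 165.50066638818447
S block ctr [534.16553357 327.32643069]
wood [(array([ 430.9, -276.8]), array([24.5, 54.3], dtype=float32), -79.2, array([ 427.8, -280.4], dtype=float32))]
[-4.67610164e+01  5.61123508e+00  1.01931813e+02  1.80306846e-03
  7.24892318e+01 -5.69052101e+01] [ 0.43346063 -0.28898578  0.19399509] [-1.79983815e+02 -2.79818456e-02  1.00143647e+02]
```

Request:
{"fn": "shift_gripper", "kwargs": {
  "plan": [
    [[0.085, 0.0368, 0.01315, 0, 0, 0, 0], [0.085, 0.0368, 0.01315, 0, 0, 0, 0], [0.085, 0.0368, 0.01315, 0, 0, 0, 0], [0.085, 0.0368, 0.01315, 0, 0, 0, 0], [0.085, 0.0368, 0.01315, 0, 0, 0, 0], [0.085, 0.0368, 0.01315, 0, 0, 0, 0], [0.085, 0.0368, 0.01315, 0, 0, 0, 0], [0.085, 0.0368, 0.01315, 0, 0, 0, 0], [0.085, 0.0368, 0.01315, 0, 0, 0, 0], [0.085, 0.0368, 0.01315, 0, 0, 0, 0], [0.085, 0.0368, 0.01315, 0, 0, 0, 0], [0.085, 0.0368, 0.01315, 0, 0, 0, 0], [0.085, 0.0368, 0.01315, 0, 0, 0, 0], [0.085, 0.0368, 0.01315, 0, 0, 0, 0], [0.085, 0.0368, 0.01315, 0, 0, 0, 0], [0.085, 0.0368, 0.01315, 0, 0, 0, 0], [0.085, 0, 0, 0, 0, 0, 6], [0.085, 0, 0, 0, 0, 0, 6], [0.085, 0, 0, 0, 0, 0, 6], [0.085, 0, 0, 0, 0, 0, 5.1]]
  ]
}}

```text
t: 13.0
eef_pos: [0.5367, 0.3281, 0.1939]
tcp_rot: [-180.0, 0.0, 76.8]
contact_force: [0.9, -0.8, -0.4]
grip_width: 0.0851
gripper_force: 0.0
```

Request:
{"fn": "shift_gripper", "kwargs": {
  "plan": [
    [[0.085, 0, 0, 0, 0, 0, 0], [0.085, 0, 0, 0, 0, 0, 0]]
  ]
}}

```text
t: 13.17
eef_pos: [0.5369, 0.3276, 0.1942]
tcp_rot: [-180.0, 0.0, 77.2]
contact_force: [-0.4, 0.8, -0.2]
grip_width: 0.0848
gripper_force: 0.0
```

```bash
python3 - <<'E'
from h import *
t=cap('top');H=hsv(t)
print('wood',[rect(t,q,.066) for q in blobs(cv2.inRange(H,(5,70,120),(20,200,255)),(360,210,70,40))])
E
```

```text
wood [(array([ 433.1, -287.3]), array([24.9, 81.3], dtype=float32), -79.2, array([ 433.1, -286.7], dtype=float32))]
```

The scraper stands upright (24.9x81 at grip height). Descending onto the gear block.

Request:
{"fn": "shift_gripper", "kwargs": {
  "plan": [
    [[0.085, 0, 0, 0.04, 0, 0, 0], [0.085, 0, 0, 0.04, 0, 0, 0], [0.085, 0, 0, 0.03, 0, 0, 0], [0.085, 0, 0, 0.018, 0, 0, 0], [0.085, 0, 0, 0.01, 0, 0, 0], [0.02, 0, 0, 0, 0, 0, 0], [0.02, 0, 0, 0, 0, 0, 0], [0.02, 0, 0, 0, 0, 0, 0], [0.02, 0, 0, 0, 0, 0, 0], [0.02, 0, 0, 0, 0, 0, 0], [0.02, 0, 0, 0, 0, 0, 0], [0.02, 0, 0, 0, 0, 0, 0]]
  ],
  "force": 90
}}

```text
t: 14.22
eef_pos: [0.5385, 0.3282, 0.0586]
tcp_rot: [179.8, -0.1, 77.1]
contact_force: [1.2, 0.4, 6.2]
grip_width: 0.0268
gripper_force: 89.5
```

Request:
{"fn": "shift_gripper", "kwargs": {
  "plan": [
    [[0.02, 0, 0, -0.01, 0, 0, 0], [0.02, 0, 0, -0.02, 0, 0, 0], [0.02, 0, 0, -0.02, 0, 0, 0], [0.02, 0, 0, -0.03, 0, 0, 0], [0.02, 0, 0, -0.02, 0, 0, 0], [0.02, 0, 0, 0, 0, 0, 0], [0.02, 0, 0, 0, 0, 0, 0]]
  ]
}}

```text
t: 14.8
eef_pos: [0.5376, 0.3279, 0.158]
tcp_rot: [179.8, -0.1, 77.1]
contact_force: [-0.6, -0.1, -2.0]
grip_width: 0.0269
gripper_force: 88.7
```

Request:
{"fn": "shift_gripper", "kwargs": {
  "plan": [
    [[0.02, 0, 0, 0, 0, 0, -5.2], [0.02, 0, 0, 0, 0, 0, -5.2], [0.02, 0, 0, 0, 0, 0, -5.3], [0.02, -0.0339, -0.0011, 0, 0, 0, 0], [0.02, -0.0339, -0.0011, 0, 0, 0, 0], [0.02, -0.0339, -0.0011, 0, 0, 0, 0], [0.02, -0.0339, -0.0011, 0, 0, 0, 0], [0.02, -0.0339, -0.0011, 0, 0, 0, 0], [0.02, -0.0339, -0.0011, 0, 0, 0, 0], [0.02, -0.0339, -0.0011, 0, 0, 0, 0], [0.02, -0.0339, -0.0012, 0, 0, 0, 0], [0.02, 0, 0, 0, 0, 0, 0], [0.02, 0, 0, 0, 0, 0, 0], [0.02, 0, 0, 0, 0, 0, 0]]
  ]
}}

```text
t: 15.97
eef_pos: [0.54, 0.0566, 0.1549]
tcp_rot: [-179.8, -0.1, 92.7]
contact_force: [0.2, 0.3, -1.1]
grip_width: 0.0268
gripper_force: 88.8
```

```bash
python3 - <<'E'
from h import *
K=[cap('side') for _ in range(4)];c=K[0];im=np.mean([k['image'] for k in K],0).astype(np.float32)
e=r.get_obs()['eef_pos'];zt=e[2]-.0186+.008
u0,v0=pr(c,(e[0],e[1],zt));x,y,w,h=int(u0)-45,int(v0)-40,90,80
sub=np.clip(cv2.resize(im[y:y+h,x:x+w],None,fx=8,fy=8,interpolation=cv2.INTER_CUBIC),0,255).astype(np.uint8)
H=cv2.cvtColor(sub,cv2.COLOR_RGB2HSV);m=cv2.inRange(H,(18,110,0),(38,255,255))
q=max(cv2.findContours(m,cv2.RETR_EXTERNAL,cv2.CHAIN_APPROX_NONE)[0],key=cv2.contourArea)[:,0]
P=np.array([pl(c,x+(u+.5)/8-.5,y+(v+.5)/8-.5,zt)[:2] for u,v in q],np.float32)*1000
print(e,zt,cv2.minEnclosingCircle(P),cv2.fitEllipse(P))
cv2.imwrite('pics/c7.png',sub[:,:,::-1][:600])
E
```

```text
[0.54061804 0.05756572 0.15581237] 0.14521237141940707 ((543.2537231445312, 49.985076904296875), 57.03410720825195) ((540.4794921875, 57.48417282104492), (84.83011627197266, 105.75879669189453), 56.652488708496094)
```

View pics/c7.png

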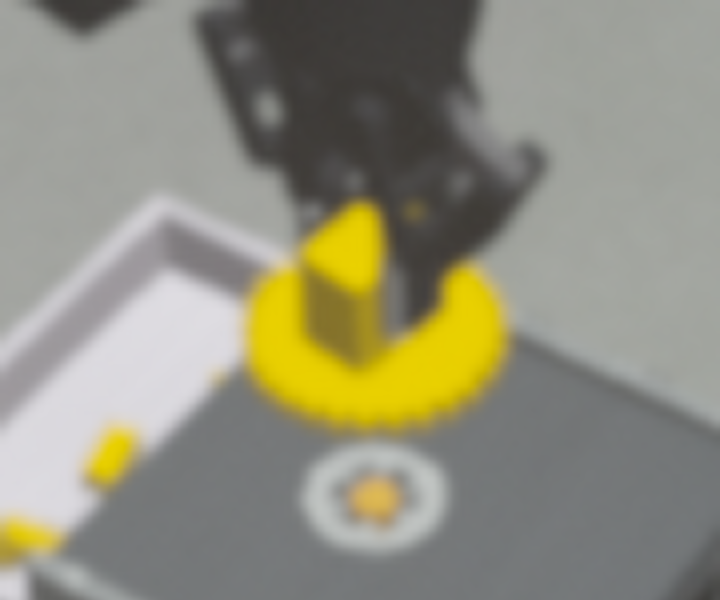

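The picture shows the gear level in the gripper above the hub, its disc spanning columns 245 to 510, with the hub ring at (375,497). I'll fit the disc's lower rim in this same view to compare with the hub.

```bash
cat > fit.py <<'E'
from h import *
from scipy.optimize import least_squares
K=[cap('side') for _ in range(4)];c=K[0];im=np.mean([k['image'] for k in K],0).astype(np.float32)
ob=r.get_obs();e=ob['eef_pos'];z0=e[2]-.0186
u0,v0=pr(c,(e[0],e[1],z0));x,y,w,h=int(u0)-45,int(v0)-30,90,60
sub=np.clip(cv2.resize(im[y:y+h,x:x+w],None,fx=8,fy=8,interpolation=cv2.INTER_CUBIC),0,255).astype(np.uint8)
H=cv2.cvtColor(sub,cv2.COLOR_RGB2HSV);m=cv2.inRange(H,(18,110,0),(38,255,255))
q=max(cv2.findContours(m,cv2.RETR_EXTERNAL,cv2.CHAIN_APPROX_NONE)[0],key=cv2.contourArea)[:,0]
L,Rr=q[:,0].min(),q[:,0].max();yl=max(q[q[:,0]<L+3][:,1].max(),q[q[:,0]>Rr-3][:,1].max())
q=q[q[:,1]>yl+8]
P=np.array([pl(c,x+(u+.5)/8-.5,y+(v+.5)/8-.5,z0)[:2] for u,v in q])*1000
s=least_squares(lambda p:np.hypot(*(P-p[:2]).T)-p[2],[*(e[:2]*1000),44],loss='soft_l1')
s2=least_squares(lambda p:np.hypot(*(P-p[:2]).T)-44.6,[*(e[:2]*1000)],loss='soft_l1')
print('tcp',np.round(e*1000,1),ob['tcp_rot'],'gear side coords',np.round(s.x,1),np.round(s2.x,1),len(q),'hub side 541.0,56.3')
E
python3 fit.py
```

```text
tcp [541.   57.  156.3] [-1.79999485e+02 -1.81748427e-03  9.28144642e+01] gear side coords [543.3  53.1  46. ] [542.2  54.3] 248 hub side 541.0,56.3
```

Top and side both say the gear sits about 1.5 mm short in y. I'll correct that, come down to just over the hub, then feel for it.

Request:
{"fn": "shift_gripper", "kwargs": {
  "plan": [
    [[0.02, 0.0015, 0, 0.01, 0, 0, 0], [0.02, 0, 0, 0.02, 0, 0, 0], [0.02, 0, 0, 0.012, 0, 0, 0], [0.02, 0, 0, 0.006, 0, 0, 0], [0.02, 0, 0, 0, 0, 0, 0], [0.02, 0, 0, 0, 0, 0, 0], [0.02, 0, 0, 0, 0, 0, 0]]
  ]
}}

```text
t: 16.95
eef_pos: [0.5416, 0.0577, 0.1089]
tcp_rot: [179.9, 0.0, 92.7]
contact_force: [0.4, 0.8, -0.7]
grip_width: 0.027
gripper_force: 88.8
```

```bash
python3 fit.py
```

```text
tcp [541.5  57.7 109. ] [1.79921526e+02 1.17174662e-02 9.27438037e+01] gear side coords [546.3  51.1  47.6] [543.9  53.6] 284 hub side 541.0,56.3
```

Request:
{"fn": "shift_gripper", "kwargs": {
  "plan": [
    [[0.02, 0, 0, 0.002, 0, 0, 0], [0.02, 0, 0, 0.002, 0, 0, 0], [0.02, 0, 0, 0.002, 0, 0, 0], [0.02, 0, 0, 0.002, 0, 0, 0], [0.02, 0, 0, 0, 0, 0, 0], [0.02, 0, 0, 0, 0, 0, 0]]
  ]
}}

```text
t: 17.65
eef_pos: [0.5412, 0.0577, 0.1005]
tcp_rot: [180.0, 0.0, 92.7]
contact_force: [-0.6, 0.8, 2.6]
grip_width: 0.0268
gripper_force: 89.3
```

Tip is about 3.6 mm below the hub face with only 2.6+~1.5 N, the plug spring. It is entering, so I continue.

Request:
{"fn": "shift_gripper", "kwargs": {
  "plan": [
    [[0.02, 0, 0, 0.002, 0, 0, 0], [0.02, 0, 0, 0.002, 0, 0, 0], [0.02, 0, 0, 0.001, 0, 0, 0], [0.02, 0, 0, 0, 0, 0, 0], [0.02, 0, 0, 0, 0, 0, 0]]
  ]
}}

```text
t: 18.07
eef_pos: [0.5412, 0.0577, 0.0954]
tcp_rot: [180.0, 0.0, 92.7]
contact_force: [0.5, -0.1, 4.1]
grip_width: 0.0269
gripper_force: 89.5
```

```bash
python3 -c "
from h import *
o=r.get_obs();print(o['contact_force'],o['ft_torque'],o['eef_pos'])"
```

```text
[ 0.53209919 -0.1144871   4.05834595] [-0.04455157 -0.01516465  0.00412143] [0.54122247 0.05773535 0.09544659]
```

Meshed: 8.7 mm deep with no side load. Pressing on.

Request:
{"fn": "shift_gripper", "kwargs": {
  "plan": [
    [[0.02, 0, 0, 0.003, 0, 0, 0], [0.02, 0, 0, 0.003, 0, 0, 0], [0.02, 0, 0, 0.003, 0, 0, 0], [0.02, 0, 0, 0.003, 0, 0, 0], [0.02, 0, 0, 0.002, 0, 0, 0], [0.02, 0, 0, 0.0015, 0, 0, 0], [0.02, 0, 0, 0, 0, 0, 0], [0.02, 0, 0, 0, 0, 0, 0], [0.02, 0, 0, 0, 0, 0, 0]]
  ],
  "force": 110
}}

```text
t: 18.82
eef_pos: [0.5413, 0.0577, 0.08]
tcp_rot: [180.0, 0.0, 92.7]
contact_force: [-0.6, -0.8, 7.0]
grip_width: 0.0268
gripper_force: 110.5
```

Request:
{"fn": "shift_gripper", "kwargs": {
  "plan": [
    [[0.02, 0, 0, 0.001, 0, 0, 0], [0.02, 0, 0, 0.001, 0, 0, 0], [0.02, 0, 0, 0, 0, 0, 0], [0.02, 0, 0, 0, 0, 0, 0], [0.02, 0, 0, 0, 0, 0, 0]]
  ]
}}

```text
t: 19.23
eef_pos: [0.5413, 0.0577, 0.0786]
tcp_rot: [180.0, 0.0, 92.8]
contact_force: [-3.0, -0.4, 12.6]
grip_width: 0.0267
gripper_force: 111.0
```

Force rose from 7 to 12.6 N at the expected height, so the disc is on the deck. One small extra push, hold, and a last look.

Request:
{"fn": "shift_gripper", "kwargs": {
  "plan": [
    [[0.02, 0, 0, 0.0007, 0, 0, 0], [0.02, 0, 0, 0, 0, 0, 0], [0.02, 0, 0, 0, 0, 0, 0], [0.02, 0, 0, 0, 0, 0, 0], [0.02, 0, 0, 0, 0, 0, 0], [0.02, 0, 0, 0, 0, 0, 0]]
  ]
}}

```text
t: 19.73
eef_pos: [0.5413, 0.0577, 0.0786]
tcp_rot: [180.0, 0.0, 92.8]
contact_force: [-6.1, -0.2, 18.0]
grip_width: 0.0262
gripper_force: 111.8
```

```bash
python3 - <<'E'
from h import *
s=cap('side');c=cap('top')
cv2.imwrite('pics/c8.png',np.hstack([cv2.resize(c['image'][100:280,200:440,::-1],(400,300)),cv2.resize(s['image'][170:290,200:360,::-1],(400,300),interpolation=cv2.INTER_CUBIC)]))
H=hsv(c);print('wood',[rect(c,q,.066) for q in blobs(cv2.inRange(H,(5,70,120),(20,200,255)),(360,210,70,40))])
E
python3 fit.py
```

```text
wood [(array([ 433.1, -287.3]), array([24.9, 81.3], dtype=float32), -78.9, array([ 433.1, -287.4], dtype=float32))]
tcp [541.3  57.7  78.6] [1.79970871e+02 1.81792935e-02 9.27582321e+01] gear side coords [542.9  54.1  45.3] [542.4  54.7] 282 hub side 541.0,56.3
```

View pics/c8.png

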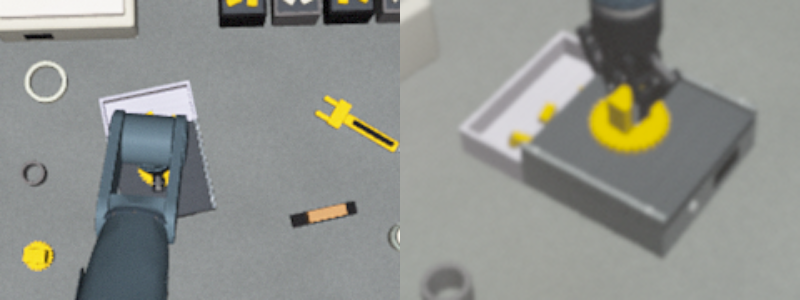

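The picture shows the gear's disc flat on the deck at (630,120). The scraps are in the tray around (520 to 550, 110 to 140), the scraper stands at (324,214), and the bystanders are where they were. The TCP no longer moves under a firm push, so the gear is home.

```bash
python3 -c "
from station import r
print(r.close_job())"
```

```text
the job is handed in; nothing more can be done
None
```

I handed the job in at about 20 s on the robot's clock: all three scraps are in the tray, the scraper stands upright and released on the bench, and the wide gear is meshed and held pressed flat on the deck; the judge's verdict was not shown.

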